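# Switch the float chute to its empty lane

### The job

The left lane of the welded-float chute is full and the floats have backed up over the seesaw gate. With your fingertips press down the raised right end of the gate until the gate has rocked fully over onto its other stop and all three waiting floats have rolled down into the empty right lane, then let go of it. Let the floats roll by themselves without touching them, leave those in the full lane where they are, and do not move the things lying round the chute.

Things in the scene. Friction and masses are not known exactly. Their poses are not given: they have to be found in the camera images.
- chute: the sheet-steel float chute, fixed, on an aluminium base plate 90 x 500 x 10 mm. Origin: on the table under the gate's pivot; x points from the robot's side along the infeed, y to the left along the lanes, z up
- infeed (a point): middle of the infeed's lip (floor), 22 mm behind the pivot, 134 mm above the table. The infeed, a trough 42 mm wide with 20 mm walls, comes down from the chute's +x side to the middle of the gate; it is empty; its loading pan reaches up to about 190 mm
- lane_right (a point): middle of the empty right lane's floor. The lane is 42 mm wide outside with 20 mm walls and slopes away from the gate along the chute's -y axis, from 76 to about 237 mm from the pivot; its floor is 110 mm above the table at the gate, 91 mm at the end stop; room for five floats
- lane_left (a point): the same point of the same lane on the left (+y), which is full: five floats
- gate (a joint): angle (rad) of the seesaw gate, a trough 148 mm long, 42 mm wide with 20 mm walls (32 mm at the front middle), rocking on an axle along the chute's x axis: 0 = its stop with the left end low (start), 0.18 = level, 0.36 = its other stop with the right end low. The pivot is stiff: the gate stays where it is left, and about 2 N on a pad turns it
- pivot (a point): the gate's axle, at the middle of the gate, 120 mm above the table
- pad_right (a point): centre of the upper face of the right finger pad, a plate 42 mm (x) by 26 mm (y), 3 mm thick, that stands out from the gate's front wall towards the robot near its right (-y) end, 60 mm from the axle and 44 mm in front of the trough's middle. At the start it is raised, 137 mm above the table; at the other stop it is 115 mm above the table and about 2 mm farther from the pivot in y. Nothing stands under it or above it
- pad_left (a point): the same point of the same pad at the gate's left (+y) end, low at the start (115 mm above the table)
- waiting1: a hollow stainless float ball, 32 mm in diameter, about 20 g, with a weld seam round it; origin at its centre; lying on the gate at its low left end at the start; it waits to run into the right lane
- waiting2: a hollow stainless float ball, 32 mm in diameter, about 20 g, with a weld seam round it; origin at its centre; lying on the gate between the low end and the pivot at the start; it waits to run into the right lane
- waiting3: a hollow stainless float ball, 32 mm in diameter, about 20 g, with a weld seam round it; origin at its centre; lying on the gate at the pivot, in front of the mouth of the infeed at the start; it waits to run into the right lane
- full1: a hollow stainless float ball, 32 mm in diameter, about 20 g, with a weld seam round it; origin at its centre; no. 1 from the end stop of the full left lane, where it stays
- full2: a hollow stainless float ball, 32 mm in diameter, about 20 g, with a weld seam round it; origin at its centre; no. 2 from the end stop of the full left lane, where it stays
- full3: a hollow stainless float ball, 32 mm in diameter, about 20 g, with a weld seam round it; origin at its centre; no. 3 from the end stop of the full left lane, where it stays
- full4: a hollow stainless float ball, 32 mm in diameter, about 20 g, with a weld seam round it; origin at its centre; no. 4 from the end stop of the full left lane, where it stays
- full5: a hollow stainless float ball, 32 mm in diameter, about 20 g, with a weld seam round it; origin at its centre; no. 5 from the end stop of the full left lane, where it stays
- ring_gauge: bystander: loose steel ring, 58 mm across, 14 mm high, lying in front of the chute; origin at its underside's centre
- bottle: bystander: loose white bottle, 48 mm across, 95 mm tall, standing in front of the right lane; origin at its underside's centre
- screwdriver: bystander: loose screwdriver, 170 mm long, lying behind the right lane; origin at the underside of its middle
Mind the look-alikes: they are no part of the job. What is shaped like the full1 but green or orange is not meant.

How it is judged:
By the outcome, as a careful person would: the job done as asked, in the order asked, and still so for the second after the job is handed in, with the robot touching nothing.
It also fails if it takes over 32 s, if anything falls off the work surface, if the arm or the gripper's body presses on something with over 40 N, if the wrist force passes 120 N, or if a joint passes its speed limit or range.

### The arm

A 7-joint arm with a two-finger parallel gripper is mounted at the origin on the work surface. World frame = base frame: x ahead of the robot, y to its left, z up, the work surface at z = 0. Lengths are in m, angles in degrees, forces in N, time in s.
With the tool pointing down it reaches from about 0.425 to 0.875 m from the base axis. Payload 9.9 kg.
Tool frame: the origin (TCP) lies between the finger pads; the fingertips stand 19 mm ahead of it and the grasp point (between the pads) is the TCP; z points along the fingers, x is the direction in which the jaws open and shut, and the axes are right-handed (so a half turn about z gives the same grasp; the last joint's range is limited). The gripper opens to 85 mm and grips with 20 to 120 N. Pads are 22 mm wide; open, the fingers measure 114 mm over their backs; the gripper's body (76 mm by 85 mm) begins 54 mm behind the grasp point. The pads swing forward as they close: fully open they stand 13 mm farther back than shut.
Start: joints at [58.224, 32.985, 1.427, 82.34, -0.859, 64.687, -3.237], TCP at [0.306, -0.602, 0.25] pointing down, gripper open.
Joint ranges: [-157.87, 157.87], [-19.46, 123.44], [-87.15, 90], [11.01, 140.99], [-62.26, 242.26], [9.8, 113.94], [-161.44, 161.44]. Speed limits (degrees/s): [127.2, 127.2, 172.46, 172.46, 180, 180, 180].

### API

Orientations are given as a 3x3 rotation matrix whose columns are the frame's x, y, z axes.
In Python, from plant import ctrl gives the robot as it stands. The module is installed in compiled form; this text tells all that it offers.
- The arm moves only by the tool arm_command, never from a script. Its argument "increments" is one flat list of numbers, 5 for each row, row after row: the finger opening in mm, from 0 to 85.4, then the shift along the world's x, y, z in mm, then the turn about the world's z in degrees. In form: [hand, dx, dy, dz, turn, hand, dx, dy, dz, turn, ...]. A call has exactly 8 rows; each row shifts and turns the pose as measured when the row begins; what a row does not reach is not made up. A row lasts 1/12 s, in which the tool goes at most 41.7 mm and 7.16 degrees, less where a joint would pass 70% of its speed; a pose out of reach is approached as far as the arm can. A call with a gripper value outside its range is refused whole. The fingers move at their own pace and stop on an object; the grip force is fixed at half the most. Time passes only in rows, so rows that do not move let the fingers close, or fill a call up. It gives the time, the measured TCP pose, the force and the opening at its end, in the units of the state.
- ctrl.get_state(): the state, without advancing time (a new reading comes with each control period).
- ctrl.get_image(name): name is "scene" or "top"; returns the picture (420x560x3 uint8, red, green, blue); there is no depth.
- ctrl.camera_info(name): a dict with "fx", "fy", "cx", "cy" (pixels), "origin" and "rotation" of the camera in the world. Camera axes: x right, y down, z forward; pixel columns grow to the right and rows downward; lengths in m; the calibration is good to about 2 mm. A picture is of the moment at which its call begins. camera_info takes no time and is no camera call.
- ctrl.sign_off(): hands the job in, once; it reports no verdict.
The state is a dict: "clock": time; "joint_positions": joint angles; "dq": joint speeds; "joint_torque": joint torques, N m; "position": TCP position; "tool_rot": TCP orientation; "force": force on the tool from outside, world axes, zero at the start; "torque": the same for the moment, N m; "opening": opening from 0.0 (shut) to 1.0 (fully open).
Only numpy, scipy, OpenCV 4.12 (cv2) and the standard library are available. Lean on these libraries where they do the work, as an engineer would, in place of code of your own. Each camera call takes 0.05 s, during which the arm holds its last target.

## Working session

There is one attempt and no reset: what is moved stays moved. The work goes in short steps, Python scripts to look and compute and a tool call to move; the robot and the scene stay as the last step left them, time stands still between calls to the robot, and variables do not carry over. Pictures are saved under pics/ and viewed, and the job is handed in when it is done.

Besides the shell and the picture viewer there is one more tool, called by a JSON object that holds its "api" and its "payload". arm_command: Moves the arm, as the interface text tells. Its arguments: {"type":"object","properties":{"increments":{"type":"array"}},"required":["increments"]}

```bash
mkdir -p pics
cat > h.py <<'E'
from plant import ctrl
import numpy as np, cv2
def snap(n,f):
    im=ctrl.get_image(n); cv2.imwrite('pics/'+f,cv2.cvtColor(im,cv2.COLOR_RGB2BGR)); return im
def K(n):
    c=ctrl.camera_info(n); return c,np.array(c['origin']),np.array(c['rotation'])
def proj(n,p):
    c,o,R=K(n); q=R.T@(np.array(p)-o); return c['fx']*q[0]/q[2]+c['cx'],c['fy']*q[1]/q[2]+c['cy']
def onz(n,u,v,z):
    c,o,R=K(n); d=R@np.array([(u-c['cx'])/c['fx'],(v-c['cy'])/c['fy'],1]); return o+d*(z-o[2])/d[2]
E
python3 - <<'E'
from h import *
for n in('scene','top'):
    snap(n,n+'0.png'); print(K(n))
print(ctrl.get_state())
E
```

```text
({'fx': 393.002387575323, 'fy': 393.002387575323, 'cx': 280.4482638703481, 'cy': 205.15890371731012, 'origin': array([ 1.141771  , -0.13613204,  0.74824137]), 'rotation': array([[ 0.30366697,  0.69521471, -0.65150816],
       [ 0.95267512, -0.21149281,  0.21835958],
       [ 0.0140175 , -0.6869842 , -0.72653714]])}, array([ 1.141771  , -0.13613204,  0.74824137]), array([[ 0.30366697,  0.69521471, -0.65150816],
       [ 0.95267512, -0.21149281,  0.21835958],
       [ 0.0140175 , -0.6869842 , -0.72653714]]))
({'fx': 464.59735345289374, 'fy': 464.59735345289374, 'cx': 271.7773298520108, 'cy': 204.92872529934021, 'origin': array([0.45939004, 0.07822787, 1.0170665 ]), 'rotation': array([[-0.0196285 , -0.98947992,  0.14333253],
       [-0.99949827,  0.01585538, -0.02741926],
       [ 0.02485822, -0.14379881, -0.98929468]])}, array([0.45939004, 0.07822787, 1.0170665 ]), array([[-0.0196285 , -0.98947992,  0.14333253],
       [-0.99949827,  0.01585538, -0.02741926],
       [ 0.02485822, -0.14379881, -0.98929468]]))
{'clock': 0.1, 'joint_positions': array([58.22309747, 33.03050196,  1.42418466, 82.38182275, -0.85798962,
       64.68683363, -3.23584158]), 'dq': array([-0.00409214, -0.17292883,  0.04982582, -0.07124643, -0.01864432,
        0.12899888,  0.01445851]), 'joint_torque': array([ 6.22503954e-03, -7.67305112e+01,  2.25821078e+00, -2.86601436e+01,
        1.59130746e-02,  8.56385072e-03, -6.29040372e-06]), 'position': array([ 0.30600859, -0.60122157,  0.24949665]), 'tool_rot': array([[ 4.53661890e-01, -8.91173527e-01, -7.96202642e-04],
       [-8.91172549e-01, -4.53662576e-01,  1.32522689e-03],
       [-1.54221446e-03,  1.08349002e-04, -9.99998805e-01]]), 'force': array([-0.1141373 , -0.34128575,  0.07661196]), 'torque': array([-0.00188806, -0.03900611,  0.03295025]), 'opening': 1.0034634325648708}
```

View pics/scene0.png

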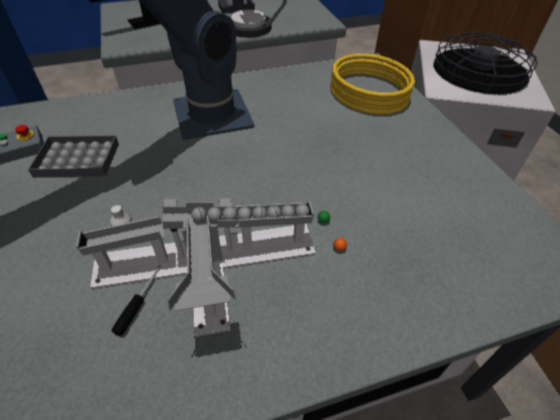

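View pics/top0.png

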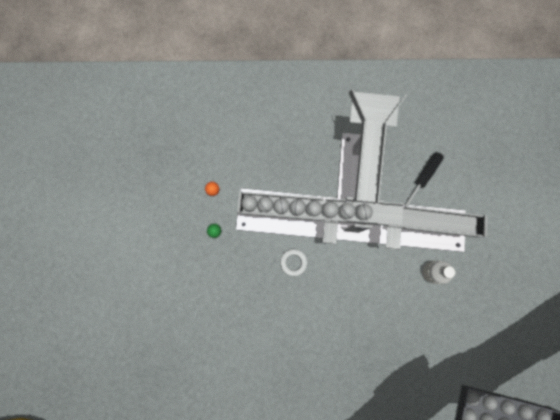

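Run:
```python
import cv2
a=cv2.imread('pics/top0.png')[180:285,310:470]
cv2.imwrite('pics/c1.png',cv2.resize(a,None,fx=5,fy=5,interpolation=cv2.INTER_CUBIC))
a=cv2.imread('pics/scene0.png')[185:285,75:235]
cv2.imwrite('pics/c2.png',cv2.resize(a,None,fx=5,fy=5,interpolation=cv2.INTER_CUBIC))
```

```text
(no output)
```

View pics/c1.png

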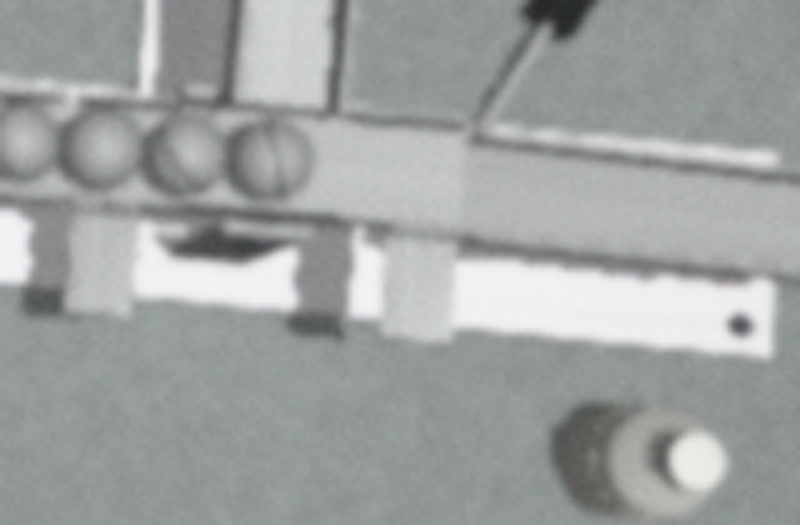

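View pics/c2.png

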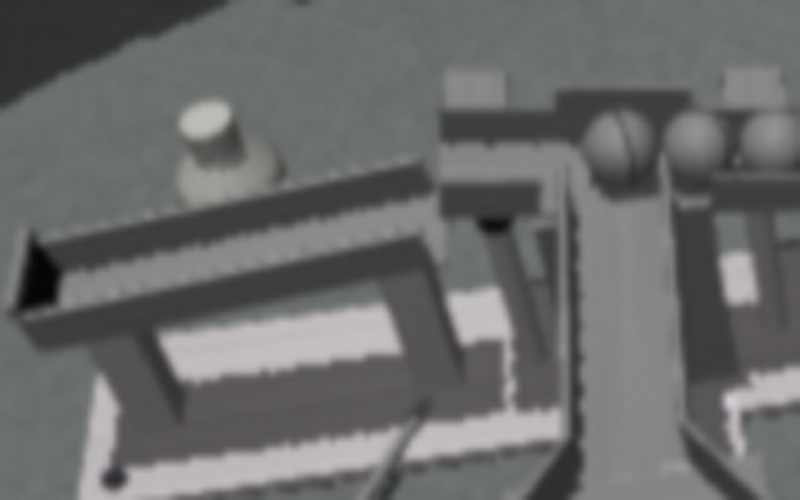

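Run:
```python
from h import *
f=lambda x,y,z:onz('top',310+x/5,180+y/5,z)
R=[f(*p,.137) for p in((386,237),(456,242),(452,341),(382,334))]
L=[f(*p,.115) for p in((75,215),(137,218),(130,316),(66,310))]
for p in R+L: print(p.round(4))
r=np.mean(R,0);l=np.mean(L,0);print(r,l,np.linalg.norm((r-l)[:2]))
w3=f(271,160,.142);print('w3',w3)
# base plate corners z=.01
for u,v in((238,229),(464,250)):print(onz('top',u,v,.01))
d=(l-r)[:2];print('yaw',np.degrees(np.arctan2(-d[0],d[1])))
# scene right pad centre check
for u,v in((475,90),):print('scene',onz('scene',75+u/5,185+v/5,.137))
print(proj('scene',r),proj('scene',l))
# bottle top
b=f(695,460,.095);print('bottle',b)
```

```text
[ 0.5399 -0.1662  0.137 ]
[ 0.5375 -0.193   0.137 ]
[ 0.4998 -0.1892  0.137 ]
[ 0.503  -0.1626  0.137 ]
[ 0.5527 -0.0503  0.115 ]
[ 0.5511 -0.0746  0.115 ]
[ 0.5128 -0.0703  0.115 ]
[ 0.5156 -0.0454  0.115 ]
[ 0.52005806 -0.17776834  0.137     ] [ 0.53305496 -0.06013323  0.115     ] 0.11835091292232464
w3 [ 0.56970509 -0.12224357  0.142     ]
[0.55368079 0.12468879 0.01      ]
[ 0.49916775 -0.36742856  0.01      ]
yaw -6.304746328732349
scene [ 0.51878244 -0.17668704  0.137     ]
(np.float64(169.55898114071596), np.float64(203.51913039560156)) (np.float64(225.84828450566), np.float64(203.25308443427951))
bottle [ 0.45293887 -0.29627958  0.095     ]
```

{"api": "arm_command", "payload": {"increments": [0,14,28,0,-2.5,0,14,28,0,-2.5,0,14,28,0,-2.5,0,14,28,0,-2.5,0,14,28,0,-2.5,0,14,28,0,-2.5,0,14,28,0,-2.5,0,14,28,0,-2.5]}}

```text
clock: 0.77
position: [0.4127, -0.3737, 0.245]
tool_rot: [[0.093, -0.996, -0.008], [-0.996, -0.093, 0.005], [-0.005, 0.008, -1.0]]
force: [1.2, 0.1, 0.8]
opening: 0.002
```

{"api": "arm_command", "payload": {"increments": [0,15,28,0,-2,0,15,28,0,-2,0,15,28,0,-2,0,15,28,0,-2,0,15,28,0,-2,0,13,25,0,-1,0,10,20,0,0,0,0,0,0,0]}}

```text
clock: 1.43
position: [0.5157, -0.1701, 0.243]
tool_rot: [[-0.103, -0.995, -0.009], [-0.995, 0.103, 0.012], [-0.011, 0.011, -1.0]]
force: [-0.1, 0.6, 0.5]
opening: -0.001
```

{"api": "arm_command", "payload": {"increments": [0,0,-5,-10,0,0,0,-4,-14,0,0,0,-2,-14,0,0,0,0,-14,0,0,0,0,-12,0,0,0,0,-4,0,0,0,0,0,0,0,0,0,0,0]}}

```text
clock: 2.1
position: [0.5119, -0.1872, 0.1675]
tool_rot: [[-0.105, -0.994, -0.014], [-0.994, 0.105, 0.01], [-0.008, 0.015, -1.0]]
force: [-0.8, -0.0, 0.5]
opening: 0.001
```

Run:
```python
from h import *
for n in('scene','top'): snap(n,n+'1.png')
s=ctrl.get_state();print(s['position'],s['force'])
t=s['position']+.019*s['tool_rot'][:,2];print(t,proj('scene',t),proj('top',t))
a=cv2.imread('pics/scene1.png')[145:245,75:235];b=cv2.imread('pics/top1.png')[180:285,310:470]
cv2.imwrite('pics/d.png',np.hstack([cv2.resize(a,(400,260)),cv2.resize(b,(400,260))]))
```

```text
[ 0.51238439 -0.1869831   0.16816538] [ 0.20805353 -0.46712493  0.54983119]
[ 0.5121403  -0.18680117  0.14916782] (np.float64(163.70226488295287), np.float64(197.8779959436789)) (np.float64(400.65413105593973), np.float64(241.31486716143894))
```

View pics/d.png

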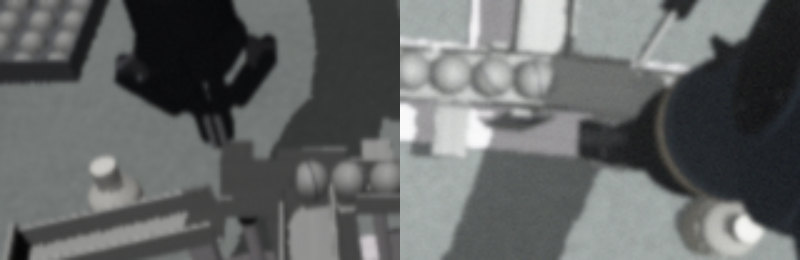

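{"api": "arm_command", "payload": {"increments": [0,3,5,0,0,0,0,0,0,0,0,0,0,0,0,0,0,0,0,0,0,0,0,0,0,0,0,0,0,0,0,0,0,0,0,0,0,0,0,0]}}

```text
clock: 2.87
position: [0.5173, -0.1814, 0.1709]
tool_rot: [[-0.104, -0.995, -0.008], [-0.995, 0.104, 0.009], [-0.008, 0.009, -1.0]]
force: [0.1, 0.1, -0.2]
opening: 0.001
```

{"api": "arm_command", "payload": {"increments": [0,-1,0,-5,0,0,0,0,-5,0,0,0,0,-5,0,0,0,0,-5,0,0,0,0,-5,0,0,0,0,-3,0,0,0,0,0,0,0,0,0,0,0]}}

```text
clock: 3.53
position: [0.5167, -0.1827, 0.1399]
tool_rot: [[-0.105, -0.994, -0.006], [-0.994, 0.105, 0.007], [-0.006, 0.007, -1.0]]
force: [0.5, -1.1, 2.1]
opening: 0.002
```

Contact at 2 N, with the tip at 121 mm. I press the rest gently.

{"api": "arm_command", "payload": {"increments": [0,0,0,-3,0,0,0,0,-3,0,0,0,0,-2,0,0,0,0,-2,0,0,0,0,-2,0,0,0,0,-2,0,0,0,0,-2,0,0,0,0,-2,0]}}

```text
clock: 4.2
position: [0.5168, -0.1826, 0.1337]
tool_rot: [[-0.106, -0.994, 0.002], [-0.994, 0.106, 0.007], [-0.008, -0.001, -1.0]]
force: [-7.9, 2.0, 28.0]
opening: -0.002
```

Run:
```python
from h import *
for n in('scene','top'): snap(n,n+'2.png')
s=ctrl.get_state();print(s['position'],s['force'])
a=cv2.imread('pics/scene2.png')[165:285,75:235];b=cv2.imread('pics/top2.png')[165:285,310:470]
cv2.imwrite('pics/d2.png',np.hstack([cv2.resize(a,(400,300)),cv2.resize(b,(400,300))]))
```

```text
[ 0.51679126 -0.18252967  0.13370611] [-6.82016298  1.87701157 27.84998316]
```

View pics/d2.png

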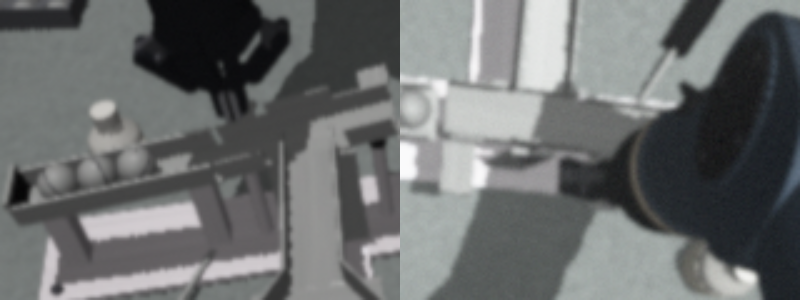

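The gate is on its stop (28 N) and all three floats are in the right lane, near scene pixels (98,236) to (128,229). I lift straight off.

{"api": "arm_command", "payload": {"increments": [0,0,0,4,0,0,0,0,6,0,0,0,0,12,0,0,0,0,20,0,0,0,0,25,0,0,0,0,25,0,0,0,0,15,0,0,0,0,0,0]}}

```text
clock: 4.97
position: [0.5144, -0.1804, 0.2445]
tool_rot: [[-0.105, -0.994, -0.003], [-0.994, 0.105, 0.01], [-0.01, 0.004, -1.0]]
force: [0.8, -0.6, -0.2]
opening: -0.002
```

{"api": "arm_command", "payload": {"increments": [0,-10,-25,0,0,0,-12,-28,0,0,0,-12,-28,0,0,0,-12,-28,0,0,0,-12,-28,0,0,0,-10,-25,0,0,0,-5,-10,0,0,0,0,0,0,0]}}

```text
clock: 5.63
position: [0.4377, -0.3541, 0.2402]
tool_rot: [[-0.096, -0.995, -0.006], [-0.995, 0.096, 0.015], [-0.014, 0.007, -1.0]]
force: [-0.1, -0.2, -0.5]
opening: 0.001
```

Run:
```python
from h import *
for n in('scene','top'): snap(n,n+'3.png')
s=ctrl.get_state();print(s['clock'],s['position'],s['force'])
a=cv2.imread('pics/scene3.png')[165:345,75:355];b=cv2.imread('pics/top3.png')[85:285,230:500]
cv2.imwrite('pics/d3.png',np.vstack([cv2.resize(a,(460,296)),cv2.resize(b,(460,300))]))
p=np.array([.520,-.1778]);print(proj('scene',[*p,.115]),proj('top',[*p,.115]))
```

```text
5.7333 [ 0.43934854 -0.35134472  0.24032257] [ 0.44519509  0.83507479 -0.28798681]
(np.float64(171.46991675567716), np.float64(210.47273855166847)) (np.float64(390.6160206373024), np.float64(238.53316797893808))
```

View pics/d3.png

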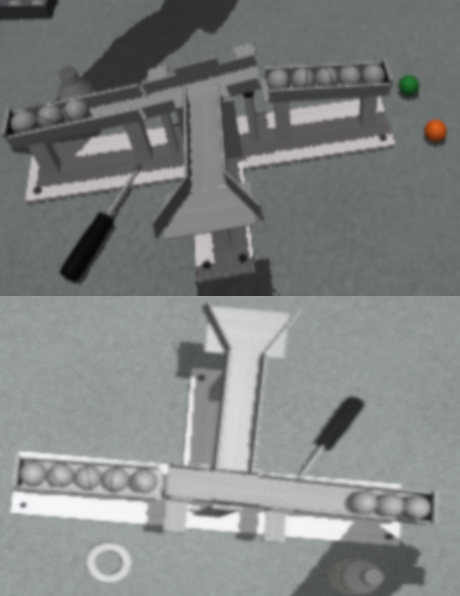

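Run:
```python
from h import *
print(proj('scene',[.533,-.0601,.137]))
print(ctrl.sign_off())
```

```text
(np.float64(224.98128625046903), np.float64(196.26862005962843))
the job is handed in; nothing more can be done
None
```

I pressed the right pad down with the closed fingertips until the gate stood on its other stop. I then lifted off, backed the arm away and handed the job in at about 5.7 s.

**Force:** the wrist read about 28 N against the stop, with the fingertips at about 115 mm, the height given for the pad there.

**Gate:** after release it stayed over. In the scene picture both pads were within about 2 pixels of where the other stop puts them.

**Floats:** all three waiting floats lie against the end stop of the right lane. The five in the left lane are still there.

**Things round the chute:** the ring gauge and bottle are within about 1–2 pixels of where they started. The screwdriver looks unmoved, though I compared it only by eye. The bottle was in the gripper's shadow in the last picture.

No check failed. The arm overshot sideways by up to 10 mm on the way in, so I corrected its position above the pad before pressing.

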